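# Set the polarizer ring and hold the lamp on

## Task

On the white polarized-light viewer, push the upright lever pin of the polarizer ring around its arc until the ring's pointer points at the tall stud on the scale, not at one of the low ones. Then press the viewer's lamp button fully down and finish while still holding it down. Grasp and lift nothing, and leave the dish on the viewer and the things around it where they are.

Things in the scene. Friction and masses are not known exactly. Their poses are not given: they have to be found in the camera images.
- viewer: Fixed polarized-light viewer: white round base, radius 80 mm, 40 mm high; dish on its round stage (radius 53 mm, top at 50 mm). Origin: centre of underside, on the worktop; z up, -x front. In front a grey scale plate reaches 126 mm from the centre, 62 degrees to either side of -x, top at 40 mm, with nine marks 12.5 degrees apart. Block at +y (66x70 mm, 40 mm high) carries the lamp button.
- polarizer (a joint): Angle (rad) of the dark steel ring that turns about the viewer's vertical centre axis, limits -1.0 to 1.0. At 0 its lever, pin and pointer point along the viewer's -x; positive is counter-clockwise from above (the pin then moves towards the viewer's -y). Held by friction only, it stays where it is left: 2 to 4 N sideways at the pin turns it.
- lever_pin (a point): Top centre of the upright lever pin: a dark steel pin 10 mm in diameter, 88 mm from the ring's axis, rising from the lever arm at 49 mm to its free top at 105 mm above the worktop (collar of 14 mm diameter up to 53 mm).
- pointer_line (a point): Point on the line of the ring's pointer, prolonged to the circle of the studs: 118 mm from the axis, at the height of the scale plate (40 mm), turning with the ring. The pointer's sharp tip itself ends at 101 mm from the axis. When the pointer points at a stud, this point lies at the stud's centre.
- stud_tall: The tall stud: plain steel cylinder 12 mm in diameter standing 26 mm above the scale plate (top 66 mm above the worktop), fixed. Origin: centre of its foot. It stands at 118 mm from the viewer's axis, at one of the four places -50, -25, +25 or +50 degrees.
- stud_low_a: A low stud: steel cylinder 12 mm in diameter, only 4 mm high, fixed at another of the four places on the scale plate. Origin: centre of its foot.
- stud_low_b: A low stud like stud_low_a at another place.
- stud_low_c: A low stud like stud_low_a at another place.
- lamp_button (a joint): Travel (m) of the lamp button: 0 up, 0.006 fully down; a spring pushes it back up, about 5 N holds it fully down.
- lamp_button_top (a point): Centre of the top face of the round black lamp button, 26 mm in diameter, in a grey housing on the white block at the viewer's +y side (offset from the viewer's origin 10 mm along x, 112 mm along y), 62 mm above the worktop when up; pressed straight down.
- dish: Loose clear petri dish, 90 mm in diameter, 14 mm high, lying on the viewer's stage (top 64 mm above the worktop). Origin: centre of its underside. To be left alone.
- reagent_white: Loose white reagent bottle with a red cap, 42 mm in diameter, 78 mm high, standing at the viewer's back right. Origin: centre of its underside. To be left alone.
- tube_lying: Loose 15 ml centrifuge tube lying on the worktop to the right of the viewer, 118 mm long, 23 mm in diameter. To be left alone.
- spare_dish: Loose second petri dish, 90 mm in diameter, 14 mm high, on the worktop to the left of the viewer. To be left alone.

How it is judged:
On the way, in this order (a step that is already met when the one before it is completed fails the run):
1. the ring's pointer points at the tall stud (within 6 mm at the stud) and the ring is at rest, the lamp button up (horizontal distance between pointer_line and stud_tall below 0.006 m and velocity of joint polarizer between -0.05 and 0.05 rad/s and value of joint lamp_button below 0.002 m), for 0.2 s.
2. the lamp button is pressed down (value of joint lamp_button above 0.0045 m), for 0.2 s.
At the end, for the whole second after the job is handed in: The ring is at rest with the line of its pointer within 6 mm of the tall stud's centre, and the fingers hold the lamp button down at least 4.5 of its 6 mm (finger force on the viewer over 1 N) (horizontal distance between pointer_line and stud_tall below 0.006 m and velocity of joint polarizer between -0.05 and 0.05 rad/s and value of joint lamp_button above 0.0045 m and contact force between the fingers and viewer above 1 N); the arm keeps its last pose, push and grip.
It fails at once if the dish is moved more than 12 mm or lifted (distance of dish from where it was at the start of the episode above 0.012 m or height (world z) of dish above 0.06 m).
It fails at once if the reagent white is moved more than 20 mm or lifted (distance of reagent_white from where it was at the start of the episode above 0.02 m or height (world z) of reagent_white above 0.02 m).
It fails at once if the tube lying is moved more than 20 mm or lifted (distance of tube_lying from where it was at the start of the episode above 0.02 m or height (world z) of tube_lying above 0.02 m).
It fails at once if the spare dish is moved more than 20 mm or lifted (distance of spare_dish from where it was at the start of the episode above 0.02 m or height (world z) of spare_dish above 0.02 m).
It also fails if it takes over 40 s, if anything falls off the work surface, if the arm or the gripper's body presses on something with over 40 N, if the wrist force passes 120 N, or if a joint passes its speed limit or range.

## Robot

A 6-joint arm with a two-finger parallel gripper is mounted at the origin on a cart in front of the work surface, level with it; the furniture and walls round the work are solid. World frame = base frame: x ahead of the robot, y to its left, z up, the work surface at z = 0. Lengths are in m, angles in rad, forces in N, time in s.
With the tool pointing down it reaches from about 0.25 to 0.725 m from the base axis. Payload 4 kg.
Tool frame: the origin (TCP) lies on the centre line of the jaws, within the pads' length; the fingertips stand 22 mm ahead of it and the grasp point (between the pads) lies 3 mm ahead of it; z points along the fingers, y is the line along which they close (so a half turn about z gives the same grasp; the last joint's range is limited). The gripper opens to 85 mm and grips with 20 to 120 N. Pads are 22 mm wide; open, the fingers measure 114 mm over their backs; the gripper's body (76 mm by 85 mm) begins 54 mm behind the grasp point. The pads swing forward as they close: fully open they stand 13 mm farther back than shut.
Start: joints at [-1.346, 0.241, 0.005, 1.335, 0, 1.571], TCP at [0.111, -0.487, 0.253] pointing down, gripper open.
Joint ranges: [-2.72, 2.72], [-1.05, 1.87], [-1.09, 1.28], [-1.99, 2.15], [-1.42, 1.44], [-3.14, 3.14]. Speed limits (rad/s): [2.79, 2.79, 3.14, 3.14, 3.14, 3.14].

## Interface

Orientations are given as a unit quaternion [x, y, z, w].
In Python, from workcell import bot gives the robot as it stands.
- The arm moves only by the shell command python3 -m inch 'ROWS'. ROWS is JSON, one flat list of numbers, 7 for each row, row after row: the shift along the world's x, y, z in mm, then the turn, a rotation vector about the world's x, y, z in rad, then the opening in per cent of the stroke, from 0 (shut) to 100 (fully open). A call has 1 to 8 rows; each row is the pose to reach, as a shift and turn from the pose commanded when the call began; what a row does not reach only later rows make up. A row lasts 1/12 s, in which the tool goes at most 41.7 mm and 7.16 degrees, less where a joint would pass 70% of its speed; a pose out of reach is approached as far as the arm can. A call with a gripper value outside its range is refused whole. The fingers move at their own pace and stop on an object; the grip force is fixed at half the most. Time passes only in rows, so rows that repeat a pose let the fingers close. It gives the time, the measured TCP pose, the force, the opening and the grip force at its end, in the units of the state.
- bot.get_obs(): the state, without advancing time (a new reading comes with each control period).
- bot.camera(name): name is "scene" or "top" or "wrist"; returns the picture (384x512x3 uint8, blue, green, red); there is no depth.
- bot.camera_info(name): a dict with "intrinsics" (3x3 intrinsics, pixels), "distortion" ([k1, k2, p1, p2, k3] as OpenCV has them; the pictures are not rectified), "camera_from_world" (4x4, takes a point from world to camera coordinates); the wrist camera has in their place "hand_eye" (4x4, takes a point from camera to tool coordinates, whose origin is the TCP and whose axes are the flange's). Camera axes: x right, y down, z forward; pixel columns grow to the right and rows downward; lengths in m; the calibration is good to about 2 mm. A picture is of the moment at which its call begins: read the wrist's pose just before it. camera_info takes no time and is no camera call.
- bot.job_done(): hands the job in; it is judged then, once.
Trained networks look in the newest picture that a camera, given by its name, has taken for a name from the list of things; names that differ only in an ending like _2 or _b are one class to them, and where a whole thing is asked for, a point or a joint stands for the part that bears it (a point fixed in the world has none). Each returns a list of dicts, best first, with "confidence" (0 to 1); they miss things now and then, are a little off and sometimes report something else, mostly with a low value. They report only what shows in the picture. A call takes as long as a camera call.
- bot.silhouettes(camera, target): "mask" (384x512 bool, what is visible of it) and "uv" ([column, row] in pixels, amid what is visible of it).
- bot.spot_point(camera, target): "uv" ([column, row] in pixels: a listed point, or the origin of a listed thing).
The state is a dict: "clock": time; "joint_pos": joint angles; "joint_vel": joint speeds; "tau": joint torques, N m; "eef_pos": TCP position; "tool_rot": TCP orientation; "ft_force": force on the tool from outside, world axes, zero at the start; "ft_torque": the same for the moment, N m; "grip_width": finger opening in m; "grasp_force": force on a finger pad.
Only numpy, scipy, OpenCV 4.12 (cv2) and the standard library are available. Lean on these libraries where they do the work, as an engineer would, in place of code of your own. Each camera call takes 0.05 s, during which the arm holds its last target. There are 200 camera calls.

## Working session

There is one attempt and no reset: what is moved stays moved. The work goes in short steps, Python scripts to look and compute and a shell command to move; the robot and the scene stay as the last step left them, time stands still between calls to the robot, and variables do not carry over. Pictures are saved under pics/ and viewed, at most 10 in all, crops included, and the job is handed in when it is done.

```bash
mkdir -p pics
cat > h.py <<'E'
import numpy as np, cv2
from workcell import bot
def ray(cam,uv):
    i=bot.camera_info(cam);K=np.array(i["intrinsics"]);D=np.array(i["distortion"])
    p=cv2.undistortPoints(np.array([[uv]],float),K,D)[0,0]
    T=np.array(i["camera_from_world"]);R=T[:3,:3];c=-R.T@T[:3,3]
    return c,R.T@np.array([p[0],p[1],1])
def atz(cam,uv,z):
    c,d=ray(cam,uv);return c+d*(z-c[2])/d[2]
E
python3 - <<'E'
from h import *
np.set_printoptions(precision=4,suppress=True)
H={"viewer":0,"lever_pin":.105,"pointer_line":.04,"stud_tall":.04,"stud_low_a":.04,"lamp_button_top":.062,"dish":.05}
for c in("top","scene"):
    im=bot.camera(c);cv2.imwrite(f"pics/{c}.png",im)
    for n,z in H.items():
        for r in bot.spot_point(c,n)[:4]: print(c,n,round(r["confidence"],2),np.array(r["uv"]),atz(c,r["uv"],z))
o=bot.get_obs();print(o["clock"],o["eef_pos"],o["tool_rot"],o["grip_width"])
E
```

```text
top viewer 0.61 [266.6 188.1] [ 0.5561 -0.032   0.    ]
top viewer 0.43 [281.9 208.3] [ 0.4946 -0.0796  0.    ]
top lever_pin 0.87 [279.7 208.2] [ 0.4811 -0.0646  0.105 ]
top pointer_line 0.74 [284.8 220.2] [ 0.4546 -0.0849  0.04  ]
top stud_tall 0.74 [234.1 190. ] [0.5406 0.0656 0.04  ]
top lamp_button_top 0.48 [235.7 189.8] [0.5373 0.0598 0.062 ]
top dish 0.56 [271.7 183.9] [ 0.5596 -0.0448  0.05  ]
scene viewer 0.79 [262.8 218.4] [ 0.5631 -0.0186  0.    ]
scene lever_pin 0.64 [247.7 203.2] [ 0.4897 -0.0714  0.105 ]
scene pointer_line 0.76 [235.7 230.2] [ 0.4402 -0.0954  0.04  ]
scene stud_tall 0.58 [227.5 219.9] [ 0.4383 -0.0355  0.04  ]
scene lamp_button_top 0.42 [243.3 189.8] [0.5377 0.0754 0.062 ]
scene dish 0.7 [264.1 207.2] [ 0.5611 -0.0321  0.05  ]
scene dish 0.2 [197.2 170.9] [0.4496 0.2921 0.05  ]
0.8 [ 0.1115 -0.4874  0.2533] [ 0.9937  0.1122 -0.      0.    ] 0.08560667181683101
```

View pics/top.png

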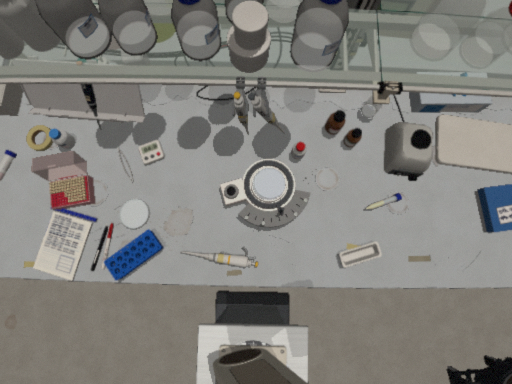

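View pics/scene.png

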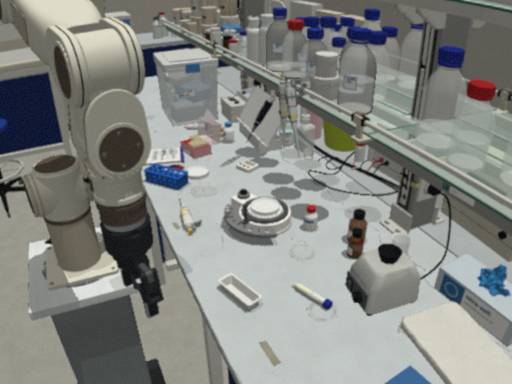

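The top view shows the viewer at about (268,186), the button at about (232,191) and the scale to the lower right. I'll enlarge both views.

Run:
```python
from h import *
a=cv2.imread("pics/top.png")[150:240,210:320];b=cv2.imread("pics/scene.png")[180:250,210:310]
cv2.imwrite("pics/crop.png",np.hstack([cv2.resize(a,(400,560),interpolation=2),cv2.resize(b,(400,560),interpolation=2)]))
```

```text
(no output)
```

View pics/crop.png

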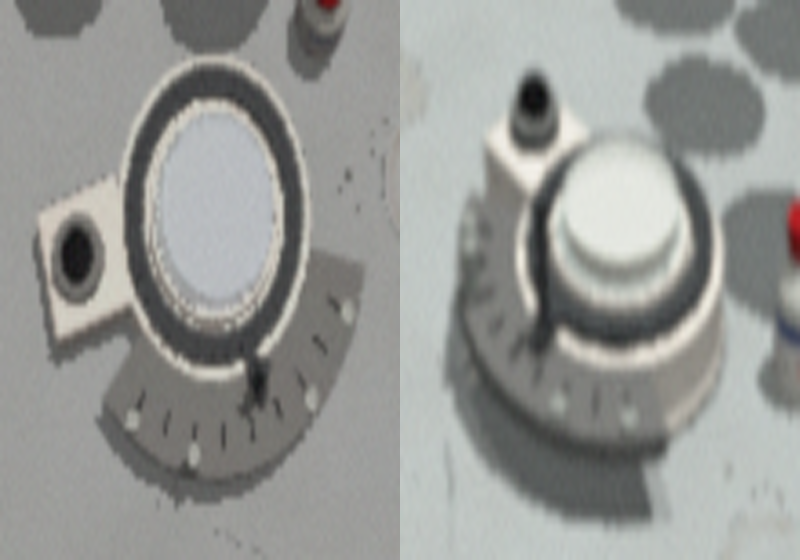

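```bash
cat >> h.py <<'E'
def proj(cam,P):
    i=bot.camera_info(cam);T=np.array(i["camera_from_world"])
    return cv2.projectPoints(np.array(P,float),cv2.Rodrigues(T[:3,:3])[0],T[:3,3],np.array(i["intrinsics"]),np.array(i["distortion"]))[0][:,0]
E
python3 - <<'E'
from h import *
from scipy.optimize import least_squares
np.set_printoptions(precision=4,suppress=True)
# viewer -50(:+y end)... angle positive ccw => toward -y
def pol(a,r=.118,z=.04): a=np.radians(a);return [-r*np.cos(a),-r*np.sin(a),z]
L=np.array([pol(50),pol(25),pol(-25),pol(-50),[.01,.112,.062]])
uv=np.array([(305.7,199.8),(295.5,214),(263.1,223.1),(246.6,217.2),(210+77/3.636,150+252/6.22)])
def W(p,L=L):
    c,s=np.cos(p[2]),np.sin(p[2]);return L@np.array([[c,s,0],[-s,c,0],[0,0,1]])+[p[0],p[1],0]
f=lambda p:(proj("top",W(p))-uv).ravel()
r=least_squares(f,[.556,-.035,.2]);p=r.x;print(p,np.degrees(p[2]));print(r.fun.reshape(-1,2))
print(W(p)); np.save("p.npy",p)
for a in range(-10,35,5):print(a,proj("top",W(p,np.array([pol(a,.088,.105)]))),W(p,np.array([pol(a,.088,.105)])))
print(proj("scene",W(p)))
i=bot.camera_info("wrist");print(i["intrinsics"],i["hand_eye"])
E
```

```text
[ 0.5606 -0.0366  0.3104] 17.783247287196914
[[-0.1641  0.0349]
 [ 0.2027 -0.1952]
 [-0.0138  0.4418]
 [ 0.0879  0.0608]
 [-0.1126 -0.3481]]
[[ 0.516  -0.1458  0.04  ]
 [ 0.474  -0.1167  0.04  ]
 [ 0.4436 -0.0218  0.04  ]
 [ 0.4608  0.0263  0.04  ]
 [ 0.536   0.0731  0.062 ]]
-10 [[273.8152 210.8401]] [[ 0.4735 -0.0485  0.105 ]]
-5 [[276.5748 210.4027]] [[ 0.4748 -0.0561  0.105 ]]
0 [[279.2802 209.7274]] [[ 0.4769 -0.0635  0.105 ]]
5 [[281.9099 208.8201]] [[ 0.4795 -0.0707  0.105 ]]
10 [[284.443  207.6883]] [[ 0.4828 -0.0776  0.105 ]]
15 [[286.8596 206.3417]] [[ 0.4867 -0.0842  0.105 ]]
20 [[289.141  204.7915]] [[ 0.4911 -0.0905  0.105 ]]
25 [[291.2693 203.0504]] [[ 0.4961 -0.0964  0.105 ]]
30 [[293.2285 201.1329]] [[ 0.5015 -0.1018  0.105 ]]
[[267.0333 232.906 ]
 [249.4345 231.1972]
 [227.4783 217.1915]
 [227.008  208.2146]
 [243.0935 190.2249]]
[[317.3018   0.     250.6831]
 [  0.     317.3018 194.8237]
 [  0.       0.       1.    ]] [[ 0.0006 -0.9587 -0.2845  0.0718]
 [ 1.      0.0005  0.0002 -0.0005]
 [-0.     -0.2845  0.9587 -0.1211]
 [ 0.      0.      0.      1.    ]]
```

```bash
python3 -m inch '[20,30,10,0,0,0,40, 40,60,20,0,0,0,40, 60,90,30,0,0,0,40, 80,120,40,0,0,0,40, 100,150,50,0,0,0,40, 120,180,50,0,0,0,40, 140,210,50,0,0,0,40, 160,230,50,0,0,0,40]' && python3 -m inch '[20,30,0,0,0,0,40, 40,60,0,0,0,0,40, 60,90,0,0,0,0,40, 80,120,0,0,0,0,40, 100,150,0,0,0,0,40, 120,180,0,0,0,0,40, 130,190,0,0,0,0,40, 130,190,0,0,0,0,40]'
python3 - <<'E'
from h import *
np.set_printoptions(precision=4,suppress=True)
o=bot.get_obs();print(o["clock"],o["eef_pos"],o["tool_rot"],o["grip_width"],o["ft_force"])
cv2.imwrite("pics/w1.png",bot.camera("wrist"))
E
```

```text
clock: 1.47
eef_pos: [0.2718, -0.2551, 0.3039]
tool_rot: [0.994, 0.112, 0.0, 0.0]
ft_force: [0.3, -0.2, -0.4]
grip_width: 0.0342
grasp_force: 0.0
clock: 2.13
eef_pos: [0.4032, -0.0651, 0.3032]
tool_rot: [0.993, 0.115, 0.0, -0.0]
ft_force: [-0.0, -0.7, 0.8]
grip_width: 0.0343
grasp_force: 0.0
2.1333 [ 0.4032 -0.0651  0.3032] [ 0.9934  0.1147  0.0004 -0.0002] 0.03428925242876831 [-0.0334 -0.6606  0.7644]
```

View pics/w1.png

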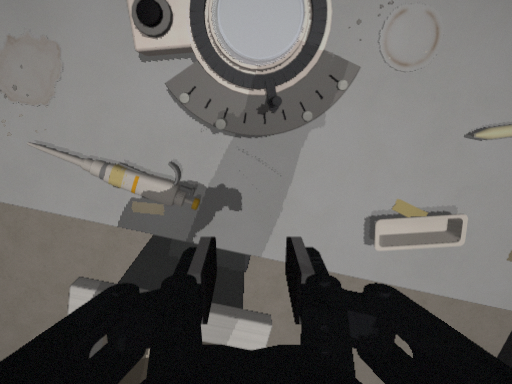

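Four studs show at (184,98), (220,124), (307,116) and (342,85), and the pin is at about (272,100). I'll zoom in and refine the pose.

```bash
cat >> h.py <<'E'
from scipy.spatial.transform import Rotation as Ro
def projw(P,o):
    i=bot.camera_info("wrist");X=np.array(i["hand_eye"]);B=np.eye(4);B[:3,:3]=Ro.from_quat(o["tool_rot"]).as_matrix();B[:3,3]=o["eef_pos"]
    T=np.linalg.inv(B@X)
    return cv2.projectPoints(np.array(P,float),cv2.Rodrigues(T[:3,:3])[0],T[:3,3],np.array(i["intrinsics"]),np.array(i["distortion"]))[0][:,0]
def W(p,L):
    c,s=np.cos(p[2]),np.sin(p[2]);return np.array(L)@np.array([[c,s,0],[-s,c,0],[0,0,1]])+[p[0],p[1],0]
def pol(a,r=.118,z=.04): a=np.radians(a);return [-r*np.cos(a),-r*np.sin(a),z]
E
python3 - <<'E'
from h import *
np.set_printoptions(precision=1,suppress=True)
p=np.load("p.npy");o=bot.get_obs()
for z in(.04,.066):print(projw(W(p,[pol(a,z=z) for a in(50,25,-25,-50)]),o).tolist())
print("btn",projw(W(p,[[.01,.112,.062]]),o))
for a in(-5,0,5,10):print(a,projw(W(p,[pol(a,.088,.105),pol(a,.101,.045)]),o).tolist())
for n in("stud_tall","stud_low_a","lever_pin","pointer_line","lamp_button_top"):
  print(n,[(round(r["confidence"],2),np.array(r["uv"])) for r in bot.spot_point("wrist",n)[:4]])
im=cv2.imread("pics/w1.png")[40:140,160:360];cv2.imwrite("pics/w1c.png",cv2.resize(im,(800,400),interpolation=2))
E
```

```text
[[341.6623814843823, 80.9629003542677], [306.87858175554084, 112.10628262847635], [222.21475073651627, 119.2354674299029], [184.37668298400962, 94.5448563043489]]
[[348.3985821711539, 79.51744180760204], [310.91736844589633, 112.94349906053125], [220.1871389899314, 120.57641560975439], [179.53659942886617, 94.11292113487515]]
btn [[146.7   6.9]]
-5 [[257.8831760562938, 98.89726390633201], [256.60914943388445, 110.90645519460476]]
0 [[265.858870224981, 98.58041565555759], [264.2335740683124, 110.60704239377391]]
5 [[273.79739896494925, 97.53548484644001], [271.82098578657576, 109.61919352769245]]
10 [[281.65341413739446, 95.76638346351551], [279.32736366366765, 107.94679055045938]]
stud_tall [(0.65, array([221.4, 122.8]))]
stud_low_a [(0.67, array([337.5,  83.8])), (0.63, array([305.6, 115.7])), (0.48, array([185.8,  97. ]))]
lever_pin [(0.98, array([276.1,  99.4]))]
pointer_line [(0.28, array([147.5,   8.7]))]
lamp_button_top [(0.76, array([147.8,   8.2]))]
```

View pics/w1c.png

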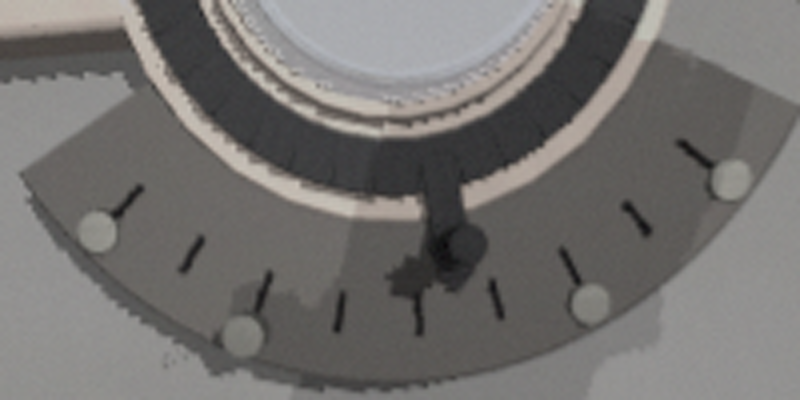

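The tall stud is the one at -25° (wrist pixel (221,124)). The pin is at about +6°. I'll move over the pin.

```bash
python3 -m inch '[25,-3,-20,0,0,0,40, 50,-6,-50,0,0,0,40, 76,-8,-80,0,0,0,40, 76,-8,-110,0,0,0,40, 76,-8,-140,0,0,0,40, 76,-8,-143,0,0,0,40, 76,-8,-143,0,0,0,40]'
python3 - <<'E'
from h import *
np.set_printoptions(precision=4,suppress=True)
o=bot.get_obs();im=bot.camera("wrist");cv2.imwrite("pics/w2.png",im)
p=np.load("p.npy");print(o["eef_pos"])
for r in bot.spot_point("wrist","lever_pin"):
  print(r)
  i=bot.camera_info("wrist");X=np.array(i["hand_eye"])
  q=cv2.undistortPoints(np.array([[r["uv"]]],float),np.array(i["intrinsics"]),np.array(i["distortion"]))[0,0]
  R=Ro.from_quat(o["tool_rot"]).as_matrix();c=o["eef_pos"]+R@X[:3,3];d=R@X[:3,:3]@np.array([q[0],q[1],1])
  P=c+d*(.105-c[2])/d[2];print("pin",P, "tool", R.T@(P-o["eef_pos"]))
E
```

```text
clock: 3.02
eef_pos: [0.4754, -0.076, 0.1588]
tool_rot: [0.994, 0.111, -0.002, -0.001]
ft_force: [-0.5, 0.7, 0.6]
grip_width: 0.0342
grasp_force: 0.0
[ 0.4754 -0.076   0.1588]
{'uv': [249.7, 218.7], 'confidence': 0.72}
pin [ 0.48   -0.0739  0.105 ] tool [ 0.0052 -0.001   0.0538]
```

View pics/w2.png

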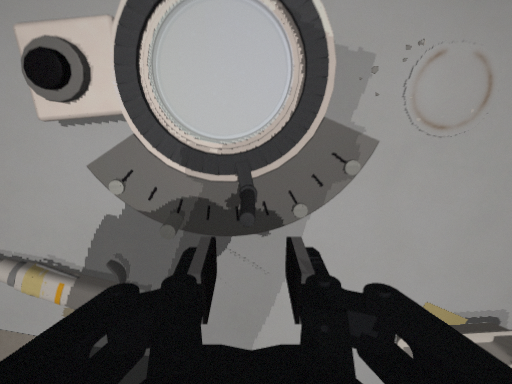

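The pin is centred between the fingers at (249,218). I'll descend, narrow the gap and push short of the target.

```bash
python3 -m inch '[3,0,-20,0,0,0,40, 3,0,-40,0,0,0,40, 3,0,-60,0,0,0,40, 3,0,-62,0,0,0,40, 3,0,-62,0,0,0,22, 3,0,-62,0,0,0,22, 3,0,-62,0,0,0,22]' && python3 -m inch '[-2,6,0,0,0,-0.04,22, -4,12,0,0,0,-0.1,22, -6,19,0,0,0,-0.16,22, -8,26,0,0,0,-0.22,22, -9,33,0,0,0,-0.27,22, -9,40,0,0,0,-0.32,22, -9,46,0,0,0,-0.35,22, -9,46,0,0,0,-0.35,22]'
cat > m.py <<'E'
from h import *
np.set_printoptions(precision=4,suppress=True)
def pt(uv,o,z):
  i=bot.camera_info("wrist");X=np.array(i["hand_eye"])
  q=cv2.undistortPoints(np.array([[uv]],float),np.array(i["intrinsics"]),np.array(i["distortion"]))[0,0]
  R=Ro.from_quat(o["tool_rot"]).as_matrix();c=o["eef_pos"]+R@X[:3,3];d=R@X[:3,:3]@np.array([q[0],q[1],1])
  return c+d*(z-c[2])/d[2]
E
python3 - <<'E'
from m import *
o=bot.get_obs();im=bot.camera("wrist");cv2.imwrite("pics/w3.png",im)
print(o["eef_pos"],o["tool_rot"],o["grip_width"],o["ft_force"])
for n,z in(("lever_pin",.105),("stud_tall",.04),("pointer_line",.04),("stud_low_a",.04)):
  for r in bot.spot_point("wrist",n):print(n,r["confidence"],r["uv"],pt(r["uv"],o,z))
E
```

```text
clock: 3.7
eef_pos: [0.4821, -0.0757, 0.1005]
tool_rot: [0.994, 0.112, 0.002, 0.001]
ft_force: [-0.4, 0.5, 0.3]
grip_width: 0.0189
grasp_force: 0.0
clock: 4.37
eef_pos: [0.4703, -0.0464, 0.0995]
tool_rot: [0.999, -0.053, 0.001, -0.006]
ft_force: [0.8, 0.6, 0.7]
grip_width: 0.019
grasp_force: 0.0
[ 0.4703 -0.0464  0.0995] [ 0.9986 -0.0526  0.0013 -0.0065] 0.01895005303826381 [0.7764 0.611  0.7039]
lever_pin 0.69 [246.0, 280.1] [ 0.4711 -0.0444  0.105 ]
stud_low_a 0.98 [420.5, 134.6] [ 0.5138 -0.1452  0.04  ]
stud_low_a 0.75 [137.6, 251.0] [0.459  0.0273 0.04  ]
stud_low_a 0.61 [364.9, 210.0] [ 0.4722 -0.1144  0.04  ]
```

View pics/w3.png

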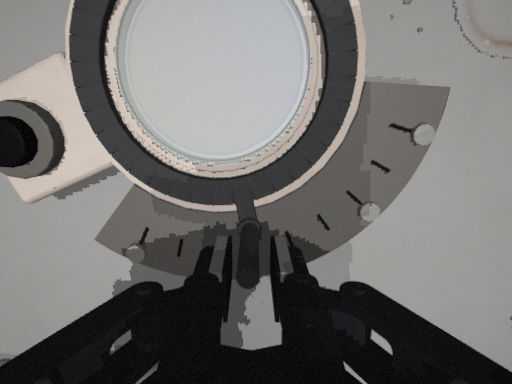

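The pin (246,280) sits between the fingers and the ring has turned partway. I'll check whether the arm has settled.

```bash
python3 -m inch '[0,0,0,0,0,0,22, 0,0,0,0,0,0,22]'
python3 - <<'E'
from m import *
p=np.load("p.npy");o=bot.get_obs();bot.camera("wrist")
print(o["eef_pos"],o["tool_rot"],o["joint_pos"])
for n,z in(("lever_pin",.105),("stud_low_a",.04)):
  for r in bot.spot_point("wrist",n):print(n,r["confidence"],r["uv"],pt(r["uv"],o,z))
E
```

```text
clock: 4.78
eef_pos: [0.4697, -0.0457, 0.0982]
tool_rot: [0.999, -0.052, 0.0, -0.006]
ft_force: [-1.1, 0.8, 0.2]
grip_width: 0.0186
grasp_force: 0.0
[ 0.4697 -0.0457  0.0982] [ 0.9986 -0.0519  0.0002 -0.0065] [-0.1048  0.3174 -0.3254  0.9283  0.013   3.1406]
lever_pin 0.73 [247.8, 281.9] [ 0.4704 -0.0445  0.105 ]
stud_low_a 0.58 [138.7, 249.6] [0.4596 0.0265 0.04  ]
stud_low_a 0.57 [371.9, 207.2] [ 0.4734 -0.1174  0.04  ]
```

Joint 6 sat at its limit, which stopped the turn. I'll turn back to positive yaw while finishing the push.

```bash
python3 -m inch '[0,2,0,0,0,0.1,22, 0,4,0,0,0,0.2,22, 1,8,0,0,0,0.2,22, 1,12,0,0,0,0.2,22, 2,16,0,0,0,0.2,22, 2,19,0,0,0,0.2,22, 2,19,0,0,0,0.2,22, 2,19,0,0,0,0.2,22]'
python3 - <<'E'
from m import *
p=np.load("p.npy");o=bot.get_obs();cv2.imwrite("pics/w4.png",bot.camera("wrist"))
print(o["eef_pos"],o["tool_rot"],o["joint_pos"])
for n,z in(("lever_pin",.105),("stud_low_a",.04)):
  for r in bot.spot_point("wrist",n):print(n,r["confidence"],r["uv"],pt(r["uv"],o,z))
E
```

```text
clock: 5.6
eef_pos: [0.4719, -0.0261, 0.0983]
tool_rot: [0.999, 0.048, -0.0, -0.007]
ft_force: [-0.6, -0.5, 1.2]
grip_width: 0.0189
grasp_force: 0.2
[ 0.4719 -0.0261  0.0983] [ 0.9988  0.0482 -0.0002 -0.0069] [-0.0635  0.3196 -0.322   0.931   0.0138  2.9817]
lever_pin 0.72 [261.2, 286.4] [ 0.4709 -0.0303  0.105 ]
stud_low_a 0.86 [400.9, 240.1] [ 0.4708 -0.1172  0.04  ]
stud_low_a 0.74 [168.1, 235.4] [0.4592 0.0249 0.04  ]
stud_low_a 0.63 [463.6, 176.3] [ 0.5135 -0.1434  0.04  ]
```

View pics/w4.png

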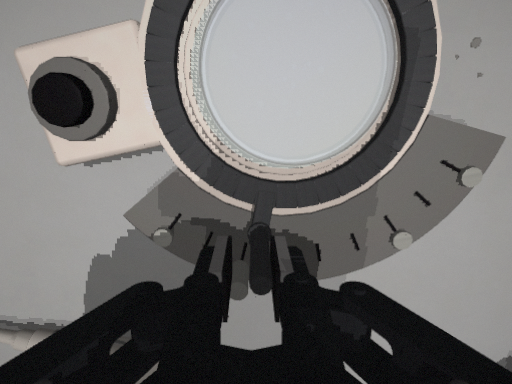

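The lever now points at about -21.8°, with the tall stud just left of the pin at (238,280). About 5 mm remains.

```bash
python3 -m inch '[0,2,0,0,0,0,22, 0,4,0,0,0,0,22, 0,5,0,0,0,0,22, 0,5,0,0,0,0,22, 0,5,0,0,0,0,22]' && python3 -m inch '[0,-2,0,0,0,0,26, 0,-5,0,0,0,0,30, 0,-5,0,0,0,0,40, 0,-5,20,0,0,0,40, 0,-5,50,0,0,0,40, -20,-5,80,0,0,0,40, -40,-5,100,0,0,0,40, -40,-5,100,0,0,0,40]'
python3 - <<'E'
from m import *
from scipy.optimize import least_squares
o=bot.get_obs();im=bot.camera("wrist");cv2.imwrite("pics/w5.png",im)
print(o["eef_pos"],o["joint_pos"])
d={}
for n,z in(("lever_pin",.105),("stud_tall",.04),("stud_low_a",.04),("lamp_button_top",.062)):
  d[n]=[r["uv"] for r in bot.spot_point("wrist",n)]
  for u in d[n]:print(n,u,pt(u,o,z))
p=np.load("p.npy");p[0]-=.0024
for a in(-20,-25,-30):print(a,W(p,[pol(a,.088,.105),pol(a)]))
s=projw(W(p,[pol(-25)]),o)[0].astype(int);print(s)
y,x=max(s[1]-110,0),max(s[0]-120,0)
cv2.imwrite("pics/w5c.png",cv2.resize(im[y:y+150,x:x+200],(800,600),interpolation=2));print(x,y)
E
```

```text
clock: 6.17
eef_pos: [0.4723, -0.0218, 0.0985]
tool_rot: [0.999, 0.048, 0.0, -0.006]
ft_force: [2.3, -1.9, 0.2]
grip_width: 0.0187
grasp_force: 1.2
clock: 6.83
eef_pos: [0.4309, -0.0266, 0.2022]
tool_rot: [0.999, 0.048, 0.002, -0.006]
ft_force: [-0.5, 0.5, -0.1]
grip_width: 0.0342
grasp_force: 0.0
[ 0.4309 -0.0266  0.2022] [-0.0704  0.1363 -0.2617  1.1706  0.0133  2.9751]
lever_pin [259.1, 147.6] [ 0.4723 -0.0269  0.105 ]
stud_tall [248.3, 171.8] [ 0.4406 -0.0211  0.04  ]
stud_tall [196.6, 145.2] [0.4602 0.0271 0.04  ]
stud_low_a [401.3, 101.5] [ 0.5143 -0.1449  0.04  ]
stud_low_a [200.4, 146.5] [0.4593 0.0237 0.04  ]
stud_low_a [360.0, 146.7] [ 0.4731 -0.1176  0.04  ]
lamp_button_top [134.2, 45.4] [0.5339 0.074  0.062 ]
-20 [[ 0.4703 -0.0332  0.105 ]
 [ 0.4403 -0.032   0.04  ]]
-25 [[ 0.4709 -0.0255  0.105 ]
 [ 0.4412 -0.0218  0.04  ]]
-30 [[ 0.4722 -0.018   0.105 ]
 [ 0.4429 -0.0116  0.04  ]]
[249 171]
129 61
```

View pics/w5c.png

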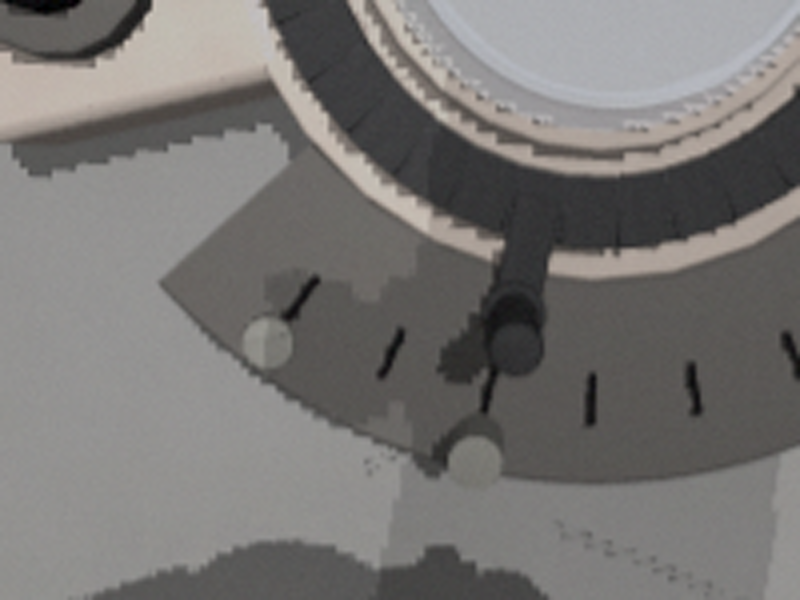

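The pointer lies about on the tall stud's mark (crop (490,390); lever at (515,310)), 1–2 mm short at the pin, which is within tolerance. Next is the button at about (0.534,0.0735).

```bash
python3 -m inch '[25,25,0,0,0,0.1,0, 50,50,0,0,0,0.2,0, 75,75,0,0,0,0.2,0, 103,100,0,0,0,0.2,0, 103,100,-30,0,0,0.2,0, 103,100,-60,0,0,0.2,0, 103,100,-90,0,0,0.2,0, 103,100,-105,0,0,0.2,0]' && python3 -m inch '[0,0,0,0,0,0,0, 0,0,0,0,0,0,0]'
python3 - <<'E'
from m import *
o=bot.get_obs();cv2.imwrite("pics/w6.png",bot.camera("wrist"))
print(o["eef_pos"],o["joint_pos"],o["ft_force"],o["grip_width"])
for n,z in(("lever_pin",.105),("lamp_button_top",.062),("stud_low_a",.04)):
  for r in bot.spot_point("wrist",n):print(n,r["uv"],pt(r["uv"],o,z))
E
```

```text
clock: 7.75
eef_pos: [0.532, 0.0734, 0.0876]
tool_rot: [0.989, 0.148, -0.005, -0.007]
ft_force: [0.6, -0.6, -0.6]
grip_width: 0.0003
grasp_force: 0.0
clock: 7.92
eef_pos: [0.5336, 0.0732, 0.0912]
tool_rot: [0.989, 0.148, -0.003, -0.006]
ft_force: [-0.5, -0.7, 0.4]
grip_width: -0.0004
grasp_force: 0.0
[0.5336 0.0732 0.0912] [ 0.1297  0.4446 -0.148   0.9851  0.0128  2.9749] [-0.4933 -0.6887  0.3716] -0.0003737373174446898
lamp_button_top [252.0, 242.1] [0.5351 0.0739 0.062 ]
stud_low_a [456.7, 251.5] [ 0.5555 -0.0461  0.04  ]
```

View pics/w6.png

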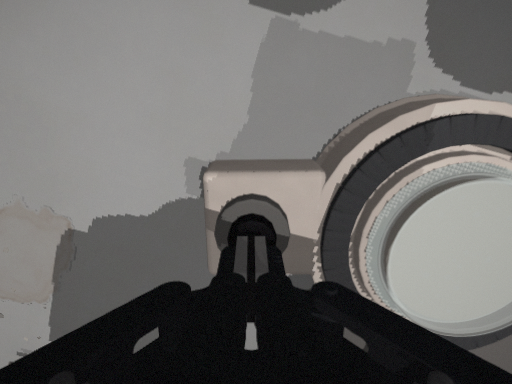

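The closed fingers are over the button at (252,235). I'll press.

```bash
python3 -m inch '[0,0,-3,0,0,0,0, 0,0,-6,0,0,0,0, 0,0,-9,0,0,0,0, 0,0,-12,0,0,0,0, 0,0,-14,0,0,0,0, 0,0,-14,0,0,0,0, 0,0,-14,0,0,0,0]'
```

```text
clock: 8.7
eef_pos: [0.5351, 0.0733, 0.0797]
tool_rot: [0.989, 0.148, -0.001, -0.006]
ft_force: [0.8, -0.1, 4.4]
grip_width: 0.0002
grasp_force: 1.9
```

```bash
python3 -m inch '[0,0,-2,0,0,0,0, 0,0,-4,0,0,0,0, 0,0,-5,0,0,0,0, 0,0,-5,0,0,0,0, 0,0,-5,0,0,0,0]'
```

```text
clock: 9.12
eef_pos: [0.5352, 0.0733, 0.0777]
tool_rot: [0.989, 0.148, 0.0, -0.006]
ft_force: [-7.3, -1.7, 23.2]
grip_width: 0.0001
grasp_force: 11.7
```

The button has bottomed out: z stopped at 6 mm of travel with 23 N. I'll hold briefly and hand in.

```bash
python3 -m inch '[0,0,0,0,0,0,0, 0,0,0,0,0,0,0, 0,0,0,0,0,0,0, 0,0,0,0,0,0,0]' && python3 -c "
from workcell import bot
print(bot.job_done())"
```

```text
clock: 9.45
eef_pos: [0.5352, 0.0733, 0.0777]
tool_rot: [0.989, 0.148, 0.0, -0.006]
ft_force: [-7.4, -1.9, 23.3]
grip_width: -0.0003
grasp_force: 11.7
the job is handed in; nothing more can be done
None
```

I pushed the polarizer ring to the tall stud at -25° (an estimated 1–3 mm off at the stud, inside the 6 mm limit), and handed the job in with the lamp button held fully down at about 23 N; the hand-in gave no verdict.

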